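# Transfer a row of turned samples to the inspection rack in the same order

### The arm

A 6-joint arm with a two-finger parallel gripper is mounted at the origin on a cart in front of the work surface, level with it; the furniture and walls round the work are solid. World frame = base frame: x ahead of the robot, y to its left, z up, the work surface at z = 0. Lengths are in m, angles in rad, forces in N, time in s.
With the tool pointing down it reaches from about 0.35 to 0.775 m from the base axis. Payload 7.3 kg.
Tool frame: the origin (TCP) lies on the centre line of the jaws, within the pads' length; the fingertips stand 14 mm ahead of it and the grasp point (between the pads) lies 5 mm behind it (r.nose_length is the distance from the TCP to the fingertips, in m); x points along the fingers, z is the direction in which the jaws open and shut, and the axes are right-handed (so a half turn about x gives the same grasp; the last joint's range is limited). The gripper opens to 92 mm and grips with 3 to 60 N. Pads are 19 mm wide; open, the fingers measure 130 mm over their backs; the gripper's body (75 mm by 190 mm) begins 47 mm behind the grasp point.
Start: joints at [-1.403, 0.342, 1.524, -0, 1.275, -0.146], TCP at [0.162, -0.499, 0.241] pointing down, gripper open.
Joint ranges: [-2.53, 2.53], [-0.77, 2.02], [0.04, 2.7], [-1, 4.14], [0.28, 2.66], [-3.11, 3.11]. Speed limits (rad/s): [2.57, 2.57, 3.14, 3.14, 3.14, 3.14].

### API

Orientations are given as [roll, pitch, yaw] about the fixed x, y, z axes, in that order (R = Rz(yaw) Ry(pitch) Rx(roll)).
In Python, from cell import telemetry, optics, finish_job, regions_of, spot_point, r gives the robot as it stands.
- The arm moves only by the shell command python3 -m jog 'ROWS' [FORCE]. ROWS is JSON, one flat list of numbers, 5 for each row, row after row: the shift along the tool's x, y, z in cm, then the turn about the tool's x in degrees, then the finger opening in cm, from 0 to 9.18. A call has 1 to 20 rows; each row is the pose to reach, as a shift and turn from the pose commanded when the call began, along the tool's axes at that moment; what a row does not reach only later rows make up. A row lasts 1/8 s, in which the tool goes at most 62.5 mm and 10.7 degrees, less where a joint would pass 70% of its speed; a pose out of reach is approached as far as the arm can. A call with a gripper value outside its range is refused whole. The fingers move at their own pace and stop on an object; FORCE is the grip in N (left out, the last holds). Time passes only in rows, so rows that repeat a pose let the fingers close. It gives the time, the measured TCP pose, the force and the opening at its end, in the units of the state.
- telemetry.observe(): the state, without advancing time (a new reading comes with each control period).
- optics.capture(name): name is "scene" or "top" or "wrist"; returns (picture, depth): 400x640x3 uint8, red, green, blue; 400x640 float32, m along the optical axis (not along the pixel's ray), 0 where there is no reading.
- optics.calibration(name): a dict with "fx", "fy", "cx", "cy" (pixels), "extrinsics" (4x4, takes a point from world to camera coordinates). Camera axes: x right, y down, z forward; pixel columns grow to the right and rows downward; lengths in m; the calibration is good to about 2 mm. A picture is of the moment at which its call begins: read the wrist's pose just before it. calibration takes no time and is no camera call; for the wrist camera it gives the pose at the moment of the call.
- finish_job(): hands the job in, once; it reports no verdict.
Trained networks look in the newest picture that a camera, given by its name, has taken for a name from the list of things; names that differ only in an ending like _2 or _b are one class to them, and where a whole thing is asked for, a point or a joint stands for the part that bears it (a point fixed in the world has none). Each returns a list of dicts, best first, with "confidence" (0 to 1); they miss things now and then, are a little off and sometimes report something else, mostly with a low value. They report only what shows in the picture. A call takes as long as a camera call. They do not tell look-alikes from the thing itself.
- regions_of(camera, query): "pixels" (400x640 bool, what is visible of it) and "rect" ([centre column, centre row, width, height] in pixels, round what is visible of it).
- spot_point(camera, query): "xy" ([column, row] in pixels: a listed point, or the origin of a listed thing).
The state is a dict: "t": time; "q": joint angles; "joint_vel": joint speeds; "tau": joint torques, N m; "tcp_pos": TCP position; "ee_rot": TCP orientation; "ft_force": force on the tool from outside, world axes, zero at the start; "ft_torque": the same for the moment, N m; "grip_width": finger opening in m.
Only numpy, scipy, OpenCV 4.12 (cv2) and the standard library are available. Lean on these libraries where they do the work, as an engineer would, in place of code of your own. Each camera call takes 0.05 s, during which the arm holds its last target.

### The job

The four turned steel samples stand in the carrier's black nests in the order in which they came off the lathe. Move them all to the empty wells of the inspection rack in the same order, counted from the black pin on each: the sample next to the carrier's pin goes into the well next to the rack's pin, and so on along the row. Leave every sample standing upright on the floor of its well.

Things in the scene. Friction and masses are not known exactly. Their poses are not given: they have to be found in the camera images.
- plain_center (a point): turned steel sample: a plain straight cylinder with a flat top, diameter 26, height 58 (mm). Upright at the start; this point is on its axis, half-way up (29 mm above its foot); z is its axis, pointing to its top. About 0.2 kg.
- shouldered_center (a point): turned steel sample: diameter 26 up to 42 above its foot, then a square shoulder and a thinner stem of diameter 15; height 62 (mm). Upright at the start; this point is on its axis, half-way up (31 mm above its foot); z is its axis, pointing to its top. About 0.2 kg.
- bored_center (a point): turned steel sample: a straight cylinder with a wide open bore of diameter 17 in its top (closed foot), diameter 26, height 52 (mm). Upright at the start; this point is on its axis, half-way up (26 mm above its foot); z is its axis, pointing to its top. About 0.2 kg.
- pointed_center (a point): turned steel sample: diameter 26 up to 40 above its foot, then a cone narrowing to a blunt tip of diameter 6; height 64 (mm). Upright at the start; this point is on its axis, half-way up (32 mm above its foot); z is its axis, pointing to its top. About 0.2 kg.
- nest_plain: round black plastic nest, diameter 43, height 8 mm (floor 4 mm thick, recess diameter 33), fixed on the carrier and never moved; the plain sample stands in it at the start, so it keeps marking that sample's old place in the row. The four nests look alike. Origin: centre of its underside, 10 mm above the bench; the sample's foot is 4 mm above the origin, the nest's rim 8 mm above it.
- nest_shouldered: round black plastic nest, diameter 43, height 8 mm (floor 4 mm thick, recess diameter 33), fixed on the carrier and never moved; the shouldered sample stands in it at the start, so it keeps marking that sample's old place in the row. The four nests look alike. Origin: centre of its underside, 10 mm above the bench; the sample's foot is 4 mm above the origin, the nest's rim 8 mm above it.
- nest_bored: round black plastic nest, diameter 43, height 8 mm (floor 4 mm thick, recess diameter 33), fixed on the carrier and never moved; the bored sample stands in it at the start, so it keeps marking that sample's old place in the row. The four nests look alike. Origin: centre of its underside, 10 mm above the bench; the sample's foot is 4 mm above the origin, the nest's rim 8 mm above it.
- nest_pointed: round black plastic nest, diameter 43, height 8 mm (floor 4 mm thick, recess diameter 33), fixed on the carrier and never moved; the pointed sample stands in it at the start, so it keeps marking that sample's old place in the row. The four nests look alike. Origin: centre of its underside, 10 mm above the bench; the sample's foot is 4 mm above the origin, the nest's rim 8 mm above it.
- carrier: carrier: flat grey bar, 50 (x) by 250 (y) by 10 mm (z), carrying the four black nests, filled at the start. Places on its centre line (x = 0) at y = +82.5, +27.5, -27.5, -82.5 mm; an upright black pin, diameter 14, 16 mm tall, at y = +114 mm marks the end counted from (first place y = +82.5). Fixed; origin: centre of underside, z up.
- inspection_rack: inspection rack: grey bar, 56 (x) by 250 (y) by 14 mm (z), four round flat wells in its top, diameter 40, 4 deep (floor 10 mm above the bench), empty, black-floored. Places on its centre line (x = 0) at y = +82.5, +27.5, -27.5, -82.5 mm; an upright black pin, diameter 14, 16 mm tall, at y = +114 mm marks the end counted from (first place y = +82.5). Fixed; origin: centre of underside, z up.
There are look-alikes about, which are no part of the job. Leave any orange look-alike of the part that bears bored_center alone. What is shaped like the part that bears pointed_center but yellow is not meant.

How it is judged:
By the outcome, as a careful person would: the job done as asked, in the order asked, and still so for the second after the job is handed in, with the robot touching nothing.
It also fails if it takes over 102 s, if anything falls off the work surface, if the arm or the gripper's body presses on something with over 40 N, if the wrist force passes 120 N, or if a joint passes its speed limit or range.

## Working session

There is one attempt and no reset: what is moved stays moved. The work goes in short steps, Python scripts to look and compute and a shell command to move; the robot and the scene stay as the last step left them, time stands still between calls to the robot, and variables do not carry over. Pictures are saved under pics/ and viewed, and the job is handed in when it is done.

```bash
ls; mkdir -p pics; python3 - <<'E'
from cell import telemetry, optics
import cv2
print(telemetry.observe())
for n in("scene","top"):
    p,d=optics.capture(n); cv2.imwrite(f"pics/{n}0.png",p[:,:,::-1]); c=optics.calibration(n); print(n,c)
E
```

```text
pics
{'t': 0.0, 'q': array([-1.40300967e+00,  3.42734719e-01,  1.52501293e+00, -1.22115037e-05,
        1.27543215e+00, -1.46017628e-01]), 'joint_vel': array([ 0.00098143, -0.00036961,  0.00147048, -0.00135988,  0.00051884,
       -0.00031447]), 'tau': array([-1.54998645e-03, -4.31246603e+01, -2.44219869e+01,  7.15665333e-02,
        5.59677801e-02, -1.09340010e-04]), 'tcp_pos': array([ 0.161999  , -0.49896599,  0.24004016]), 'ee_rot': array([3.00293215, 1.56920914, 1.74594367]), 'ft_force': array([-0.01973734,  0.25447538, -0.11013606]), 'ft_torque': array([-0.00218984, -0.03319785,  0.00931725]), 'grip_width': 0.09186526547025414}
scene {'fx': 481.75948682672555, 'fy': 481.75948682672555, 'cx': 313.6559607716807, 'cy': 196.65731667579382, 'extrinsics': array([[-0.90228971, -0.43101848, -0.00981602,  0.42910106],
       [-0.27351749,  0.5898814 , -0.7597553 ,  0.1877565 ],
       [ 0.33325886, -0.68283453, -0.65013501,  0.85838797],
       [ 0.        ,  0.        ,  0.        ,  1.        ]])}
top {'fx': 468.3695425865052, 'fy': 468.3695425865052, 'cx': 320.1512450722336, 'cy': 206.46287851942, 'extrinsics': array([[ 0.075721  , -0.99712417, -0.00311612, -0.02722379],
       [-0.97065137, -0.07299456, -0.22914563,  0.50381719],
       [ 0.22825919,  0.0203758 , -0.97338716,  0.87843328],
       [ 0.        ,  0.        ,  0.        ,  1.        ]])}
```

View pics/scene0.png

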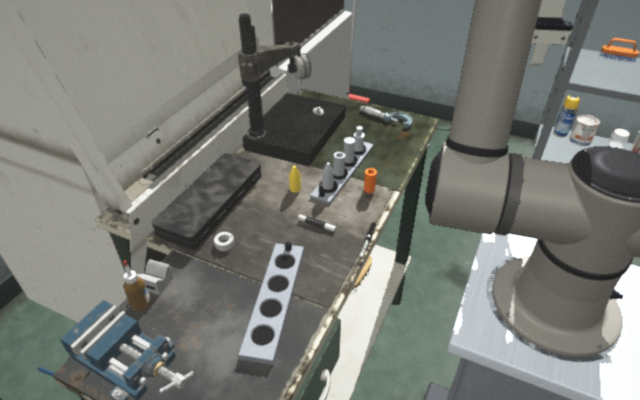

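View pics/top0.png

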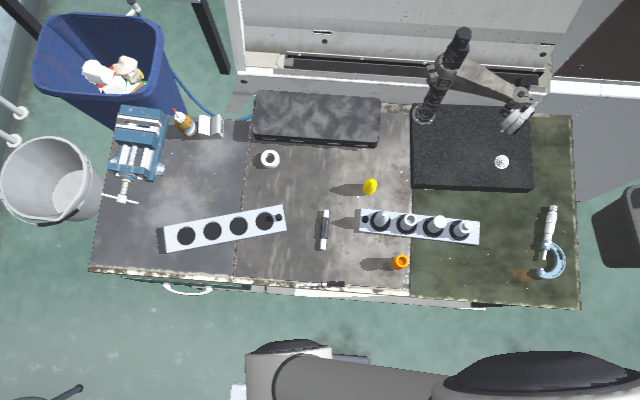

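The carrier holds its samples at about (366–470, 210–240) in top. The rack is at (160–285, 210–250), with its pin at (278, 218). I'll zoom in on both and run the networks.

```bash
cat > h.py <<'E'
import numpy as np, cv2
from cell import telemetry, optics, regions_of, spot_point
def ray(cam,uv,c=None):
    c=c or optics.calibration(cam); E=c["extrinsics"]; R,t=E[:3,:3],E[:3,3]
    o=-R.T@t; d=R.T@np.array([(uv[0]-c["cx"])/c["fx"],(uv[1]-c["cy"])/c["fy"],1.]); return o,d
def atz(cam,uv,z,c=None):
    o,d=ray(cam,uv,c); return o+d*(z-o[2])/d[2]
def cloud(cam,depth,c=None):
    c=c or optics.calibration(cam); v,u=np.mgrid[:400,:640]; E=c["extrinsics"]
    P=np.stack([(u-c["cx"])/c["fx"]*depth,(v-c["cy"])/c["fy"]*depth,depth],-1)
    return (P-E[:3,3])@E[:3,:3]
def proj(cam,p,c=None):
    c=c or optics.calibration(cam); E=c["extrinsics"]; q=E[:3,:3]@np.asarray(p)+E[:3,3]
    return np.array([c["fx"]*q[0]/q[2]+c["cx"],c["fy"]*q[1]/q[2]+c["cy"]])
E
python3 - <<'E'
from h import *
np.set_printoptions(precision=4,suppress=True)
zc=dict(plain_center=.043,shouldered_center=.045,bored_center=.040,pointed_center=.046)
for cam in("top","scene"):
    p,d=optics.capture(cam)
    np.savez(f"{cam}0.npz",p=p,d=d)
    for q,z in list(zc.items())+[("carrier",0),("inspection_rack",0)]+([("nest_plain",.01)] if cam=="top" else []):
        for s in spot_point(cam,q)[:5]:
            print(cam,q,s["xy"],round(s["confidence"],2),atz(cam,s["xy"],z))
    crop=(p[190:260,345:485] if cam=="top" else p[115:210,285:405])
    cv2.imwrite(f"pics/{cam}_z.png",cv2.resize(crop,None,fx=5,fy=5,interpolation=cv2.INTER_CUBIC)[:,:,::-1])
E
```

```text
top plain_center [438.9, 225.0] 0.53 [ 0.4878 -0.2302  0.043 ]
top shouldered_center [463.1, 225.6] 0.49 [ 0.4897 -0.2782  0.045 ]
top bored_center [400.0, 262.5] 0.5 [ 0.4068 -0.1554  0.04  ]
top bored_center [404.2, 220.5] 0.48 [ 0.4924 -0.1608  0.04  ]
top bored_center [434.6, 228.2] 0.36 [ 0.4812 -0.2224  0.04  ]
top pointed_center [379.5, 212.9] 0.61 [ 0.503  -0.1095  0.046 ]
top pointed_center [369.4, 184.9] 0.6 [ 0.5602 -0.0861  0.046 ]
top carrier [419.3, 228.7] 0.79 [ 0.4859 -0.1996  0.    ]
top inspection_rack [227.8, 229.1] 0.73 [0.4547 0.2023 0.    ]
top nest_plain [432.8, 226.2] 0.66 [ 0.4913 -0.2255  0.01  ]
scene plain_center [350.0, 151.7] 0.58 [ 0.4843 -0.2189  0.043 ]
scene shouldered_center [354.2, 139.7] 0.45 [ 0.4931 -0.2674  0.045 ]
scene bored_center [338.4, 162.9] 0.65 [ 0.4931 -0.1703  0.04  ]
scene bored_center [370.8, 179.2] 0.48 [ 0.4042 -0.1448  0.04  ]
scene pointed_center [297.1, 180.4] 0.8 [ 0.5468 -0.0659  0.046 ]
scene pointed_center [326.6, 177.2] 0.71 [ 0.4928 -0.1034  0.046 ]
scene carrier [342.8, 171.8] 0.98 [ 0.49   -0.1919  0.    ]
scene carrier [356.1, 138.2] 0.74 [ 0.5145 -0.3392  0.    ]
scene inspection_rack [275.8, 302.2] 0.58 [0.4499 0.2112 0.    ]
```

View pics/top_z.png

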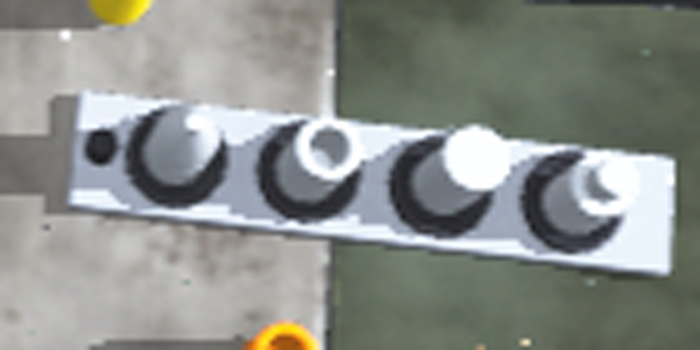

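View pics/scene_z.png

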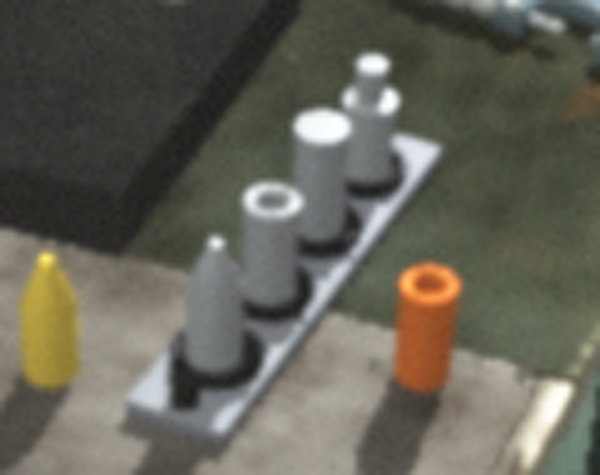

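The order from the carrier's pin is pointed, bored, plain, shouldered. The carrier's pin is at its left end in top, the +y end. The rack's pin is at its -y end. Next I'll fit both bars accurately.

```bash
python3 - <<'E'
from h import *
np.set_printoptions(precision=4,suppress=True)
p,d=(lambda f:(f["p"],f["d"]))(np.load("top0.npz"))
C=cloud("top",d)
# bench height check
print("bench z", np.median(C[150:165,260:300,2]), np.median(C[250:270,440:480,2]), np.median(C[255:270,260:300,2]))
hsv=cv2.cvtColor(p,cv2.COLOR_RGB2HSV)
for name,(u0,u1,v0,v1),zt in(("rack",(140,300,195,262),.014),("carrier",(345,490,195,255),.010)):
    m=np.zeros((400,640),bool)
    m[v0:v1,u0:u1]=True
    b=(hsv[...,2]>150)&(hsv[...,1]<60)&m
    n,l,s,_=cv2.connectedComponentsWithStats(b.astype(np.uint8)); k=1+np.argmax(s[1:,4]); b=l==k
    print(name,s[k], "z med",np.median(C[b][:,2]))
    cs,_=cv2.findContours(b.astype(np.uint8),cv2.RETR_EXTERNAL,cv2.CHAIN_APPROX_NONE)
    c=max(cs,key=len)[:,0,:]
    W=np.array([atz("top",q,zt)[:2] for q in c])*1000
    r=cv2.minAreaRect(W.astype(np.float32)); print(r, cv2.boxPoints(r))
    dark=(p.max(-1)<70)&m
    n,l,s,ce=cv2.connectedComponentsWithStats(dark.astype(np.uint8))
    for i in range(1,n):
        if s[i,4]>12: print(" dark",s[i],ce[i],atz("top",ce[i],.010 if name=="rack" else .018))
for n in("top","scene"):
    P=np.load(n+"0.npz")["p"]
    ms=regions_of(n,"inspection_rack"); print(n,[ (x["rect"],round(x["confidence"],2)) for x in ms[:3]])
p0=p[195:262,140:300]
cv2.imwrite("pics/rackz.png",cv2.resize(p0,None,fx=5,fy=5,interpolation=cv2.INTER_CUBIC)[:,:,::-1])
E
```

```text
bench z 0.0007948102253870289 -0.0005097800959156849 -0.0001952435684810386
rack [ 145  195  142   58 3839] z med 0.010898798728228465
((462.99432373046875, 226.82418823242188), (120.91764831542969, 295.1415710449219), 4.296003818511963) [[391.6509 369.4514]
 [413.7598  75.1391]
 [534.3377  84.197 ]
 [512.2289 378.5093]]
 dark [264 214   9   8  47] [268.3191 218.3404] [0.4822 0.1182 0.01  ]
 dark [217 228   4   9  13] [219.0769 231.5385] [0.4465 0.2176 0.01  ]
carrier [ 345  195  135   50 2804] z med 0.008310774803464639
((510.2077941894531, -180.1948699951172), (285.0128479003906, 89.0215072631836), 87.6147689819336) [[ 459.8047 -320.7254]
 [ 548.7491 -324.4303]
 [ 560.6108  -39.6644]
 [ 471.6664  -35.9595]]
 dark [371 214  19  17 106] [379.0283 224.6604] [ 0.4845 -0.1128  0.018 ]
 dark [362 216   6   7  31] [364.7097 218.871 ] [ 0.4945 -0.0826  0.018 ]
 dark [397 218  19  16  87] [404.0345 227.5747] [ 0.4822 -0.1645  0.018 ]
 dark [423 219  20  18 107] [430.1589 229.6262] [ 0.482  -0.2184  0.018 ]
 dark [449 225   9  15  52] [452.2115 231.4808] [ 0.4815 -0.2638  0.018 ]
top [([225.4, 230.0, 125.1, 49.4], 0.92), ([406.5, 221.2, 17.2, 15.6], 0.58)]
scene [([272.0, 305.6, 64.6, 120.8], 0.93)]
```

View pics/rackz.png

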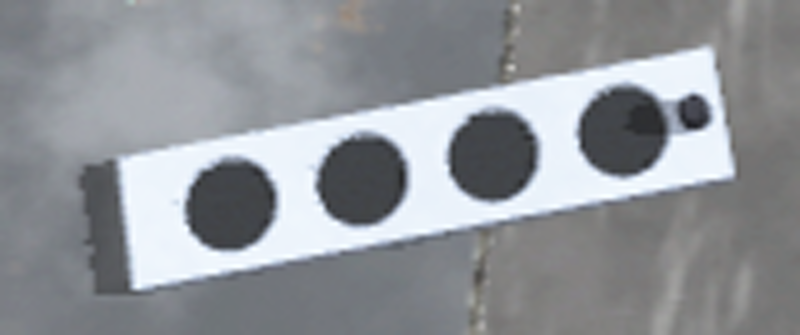

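```bash
cat > fit.py <<'E'
from h import *
from scipy.optimize import least_squares
np.set_printoptions(precision=4,suppress=True)
def pose_from_corners(C,zt,w,cam="top"):
    # C ordered: pin-side a, ... given as 4 world pts
    W=np.array([atz(cam,c,zt)[:2] for c in C])
    ctr=W.mean(0)
    return W,ctr
p=np.load("top0.npz")["p"]
hsv=cv2.cvtColor(p,cv2.COLOR_RGB2HSV)
rk=np.array([(712,47),(735,178),(133,290),(118,157)])/5+[140-.4,195-.4]
cr=np.array([(80,90),(70,207),(668,273),(672,157)])/5+[345-.4,190-.4]
for name,C,zt in(("rack",rk,.014),("carrier",cr,.010)):
    W=np.array([atz("top",c,zt)[:2] for c in C]); ctr=W.mean(0)
    yv=(W[0]+W[1]-W[2]-W[3])/2; L=np.linalg.norm(yv); yv/=L
    print(name,"ctr",ctr,"len",L,"width",np.linalg.norm(W[0]-W[1]),np.linalg.norm(W[2]-W[3]),"ydir",yv,"yaw of ydir",np.degrees(np.arctan2(yv[1],yv[0])))
    for y in(.0825,.0275,-.0275,-.0825,.114): print("  place",y,ctr+yv*y, proj("top",[*(ctr+yv*y),.01]))
# scene check of the rack wells
m=cv2.inRange(p,(0,0,0),(110,110,110))
mm=np.zeros_like(m); cv2.fillConvexPoly(mm,np.int32(np.round(rk+(rk.mean(0)-rk)*0.03)),255)
n,l,s,ce=cv2.connectedComponentsWithStats(m&mm)
for i in range(1,n):
    if s[i,4]>30: print(s[i],ce[i],atz("top",ce[i],.010))
E
python3 fit.py
```

```text
rack ctr [0.4541 0.2057] len 0.2507144302113698 width 0.05688345301414575 0.05651867253428227 ydir [ 0.2601 -0.9656] yaw of ydir -74.92109537466914
  place 0.0825 [0.4755 0.1261] [264.2432 221.1577]
  place 0.0275 [0.4612 0.1792] [238.23   225.9871]
  place -0.0275 [0.4469 0.2323] [212.1002 230.8381]
  place -0.0825 [0.4326 0.2854] [185.8532 235.7108]
  place 0.114 [0.4837 0.0957] [279.0896 218.4015]
carrier ctr [ 0.4898 -0.1966] len 0.24819044743054666 width 0.05024465023000026 0.049164614991669 ydir [0.0387 0.9992] yaw of ydir 87.78070461493854
  place 0.0825 [ 0.493  -0.1141] [379.426  221.4473]
  place 0.0275 [ 0.4909 -0.1691] [405.7093 224.3852]
  place -0.0275 [ 0.4887 -0.2241] [432.079  227.3329]
  place -0.0825 [ 0.4866 -0.279 ] [458.5357 230.2903]
  place 0.114 [ 0.4942 -0.0827] [364.4117 219.7689]
[256 213  17  17 232] [264.0905 220.9914] [0.4759 0.1264 0.01  ]
[276 214   6   7  31] [278.129 217.129] [0.4863 0.0979 0.01  ]
[230 218  17  17 236] [238.1186 225.8051] [0.4616 0.1795 0.01  ]
[204 223  17  17 240] [212.0167 230.7083] [0.4472 0.2325 0.01  ]
[178 228  17  17 237] [185.7679 235.7173] [0.4326 0.2856 0.01  ]
```

```bash
cat > mv.py <<'E'
import sys
from h import *
from scipy.spatial.transform import Rotation as Ro
np.set_printoptions(precision=4,suppress=True)
PL=dict(c1=(.493,-.1141),c2=(.4909,-.1691),c3=(.4887,-.2241),c4=(.4866,-.279),
        r1=(.4757,.1263),r2=(.4614,.1794),r3=(.4471,.2324),r4=(.4326,.2855))
AX=dict(c=np.array([.9992,-.0387,0]),r=np.array([.9656,.2601,0]))
def st():
    s=telemetry.observe(); return s,Ro.from_euler("xyz",s["ee_rot"]).as_matrix()
def go(place,graspz,off=(0,0)):
    s,R=st()
    x=R[:,0]
    tgt=np.array([*(np.array(PL[place])+off),graspz])-np.array([0,0,.005]) # TCP is 5mm ahead (lower) of grasp
    d=R.T@(tgt-s["tcp_pos"])*100
    a=AX[place[0]]; b=R.T@a
    ang=np.degrees(np.arctan2(-b[1],b[2])) # turn about x taking z toward -y ; 
    ang=(ang+90)%180-90
    print("t",round(s["t"],2),"tcp",s["tcp_pos"],"toolx",x,"toolz",R[:,2],"q6",round(s["q"][5],3),"w",round(s["grip_width"],4),"F",s["ft_force"])
    print(place,"rows d cm",d,"turn deg",ang,"or",ang-180*np.sign(ang))
if __name__=="__main__":
    go(sys.argv[1],float(sys.argv[2]))
E
python3 mv.py c1 0.15; python3 mv.py r4 0.15
python3 - <<'E'
from h import *
f=np.load("top0.npz");C=cloud("top",f["d"])
for (u,v) in[(470,180),(420,180),(530,180),(320,110),(369,185),(400,262),(323,230),(502,160)]: print(u,v,C[v,u])
f=np.load("scene0.npz");C=cloud("scene",f["d"])
E
```

```text
t 0.95 tcp [ 0.1621 -0.4994  0.2408] toolx [ 0.     -0.0001 -1.    ] toolz [ 0.3087 -0.9511  0.0001] q6 -0.146 w 0.092 F [-0.3477  0.726  -1.1995]
c1 rows d cm [  9.5712  43.3692 -26.429 ] turn deg -69.79828202830863 or 110.20171797169137
t 0.95 tcp [ 0.1621 -0.4994  0.2408] toolx [ 0.     -0.0001 -1.    ] toolz [ 0.3087 -0.9511  0.0001] q6 -0.146 w 0.092 F [-0.3477  0.726  -1.1995]
r4 rows d cm [  9.5659  49.9618 -66.3015] turn deg -87.09201814841227 or 92.90798185158773
470 180 [ 0.58790521 -0.29319875  0.04027584]
420 180 [ 0.5808433  -0.19069395  0.03816174]
530 180 [ 0.59761107 -0.41720465  0.0389144 ]
320 110 [0.72237983 0.02776787 0.03632304]
369 185 [ 0.55827748 -0.0848414   0.05162205]
400 262 [ 0.41158431 -0.16017471  0.00959042]
323 230 [0.46503492 0.00204983 0.01553677]
502 160 [ 0.63046606 -0.35350818  0.05637539]
```

```bash
python3 -m jog '[0,43.4,-26.4,-69.8,5, 0,43.4,-26.4,-69.8,5, 0,43.4,-26.4,-69.8,5, 0,43.4,-26.4,-69.8,5, 0,43.4,-26.4,-69.8,5, 0,43.4,-26.4,-69.8,5, 0,43.4,-26.4,-69.8,5, 0,43.4,-26.4,-69.8,5, 0,43.4,-26.4,-69.8,5, 0,43.4,-26.4,-69.8,5, 0,43.4,-26.4,-69.8,5, 0,43.4,-26.4,-69.8,5]' 40; python3 mv.py c1 0.15
python3 - <<'E'
from h import *
p,d=optics.capture("wrist"); np.savez("w1.npz",p=p,d=d,E=optics.calibration("wrist")["extrinsics"]); c=optics.calibration("wrist")
cv2.imwrite("pics/w1.png",p[:,:,::-1])
for k in "pointed","bored","plain","shouldered":
    for s in spot_point("wrist",k+"_center")[:3]: print(k,s["xy"],round(s["confidence"],2),atz("wrist",s["xy"],{"pointed":.046,"bored":.04,"plain":.043,"shouldered":.045}[k],c))
for s in spot_point("wrist","carrier")[:3]: print("carrier",s["xy"],s["confidence"],atz("wrist",s["xy"],0,c))
for q in((.493,-.1141,.018),(.4909,-.1691,.018),(.4942,-.0827,.026)): print(proj("wrist",q,c))
E
```

```text
t: 2.45
tcp_pos: [0.4928, -0.1155, 0.2408]
ee_rot: [-1.351, 1.571, -1.392]
ft_force: [-0.3, 0.4, -0.4]
grip_width: 0.0501
t 2.45 tcp [ 0.4928 -0.1155  0.2408] toolx [ 0.     -0.0003 -1.    ] toolz [ 0.9992 -0.041   0.0001] q6 -0.341 w 0.0501 F [-0.3347  0.4044 -0.3541]
c1 rows d cm [9.5848 0.1431 0.0147] turn deg -0.13064780271157872 or 179.86935219728844
pointed [319.5, 237.2] 0.62 [ 0.48942583 -0.18463025  0.046     ]
pointed [319.5, 178.8] 0.57 [ 0.49239402 -0.11355009  0.046     ]
bored [254.6, 214.9] 0.81 [ 0.41320866 -0.15543673  0.04      ]
bored [319.9, 225.6] 0.78 [ 0.49040437 -0.17214243  0.04      ]
plain [324.0, 266.5] 0.63 [ 0.49331013 -0.2251655   0.043     ]
shouldered [321.6, 306.4] 0.89 [ 0.48811272 -0.28059784  0.045     ]
[320.10916885 174.57121942]
[320.24054124 217.26721642]
[320.01340454 149.37299328]
```

View pics/w1.png

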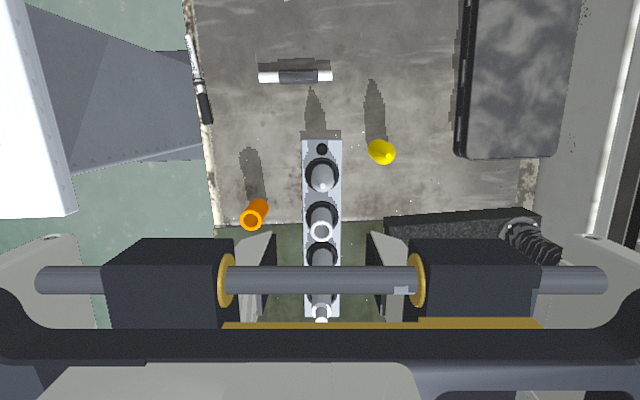

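The wrist picture shows nest 1 at about (322,174), and my fit projects it to (320,175), so they agree. The pin is beside the pointed sample at (322,149). I'll descend and grasp it.

```bash
python3 -m jog '[5,0.1,0,0,5, 10,0.1,0,0,5, 15,0.1,0,0,5, 18.5,0.1,0,0,5, 20.2,0.1,0,0,5, 20.2,0.1,0,0,5, 20.2,0.1,0,0,5, 20.2,0.1,0,0,1.5, 20.2,0.1,0,0,1.5, 20.2,0.1,0,0,1.5, 20.2,0.1,0,0,1.5, 20.2,0.1,0,0,1.5, 20.2,0.1,0,0,1.5]' 40; python3 mv.py c1 0.044
```

```text
t: 4.38
tcp_pos: [0.4939, -0.1134, 0.0392]
ee_rot: [-0.366, 1.57, -0.405]
ft_force: [-0.7, -1.2, 6.9]
grip_width: 0.0253
t 4.38 tcp [ 0.4939 -0.1134  0.0392] toolx [ 0.0011 -0.0005 -1.    ] toolz [ 0.9992 -0.0388  0.0011] q6 -0.338 w 0.0253 F [-0.6571 -1.1872  6.8753]
c1 rows d cm [ 0.0185 -0.069  -0.0824] turn deg -0.0029127057937188283 or 179.99708729420627
```

```bash
python3 -m jog '[-3,0,0,0,1.5, -7,0,0,0,1.5, -11,0,0,0,1.5, -11,0,0,0,1.5]'; python3 mv.py r1 0.04
```

```text
t: 4.88
tcp_pos: [0.4947, -0.1138, 0.1509]
ee_rot: [-0.361, 1.566, -0.399]
ft_force: [0.0, -0.6, -2.0]
grip_width: 0.0253
t 4.88 tcp [ 0.4947 -0.1138  0.1509] toolx [ 0.0048 -0.002  -1.    ] toolz [ 0.9992 -0.0387  0.0048] q6 -0.338 w 0.0253 F [ 0.0196 -0.5662 -1.9935]
r1 rows d cm [11.5348 23.9382 -2.8827] turn deg -17.294179095175963 or 162.70582090482404
```

```bash
python3 -m jog '[0,5,-0.5,-4,1.5, 0,10,-1.2,-8,1.5, 0,15,-1.8,-12,1.5, 0,20,-2.4,-16,1.5, 0,23.9,-2.9,-17.3,1.5, 0,23.9,-2.9,-17.3,1.5, 0,23.9,-2.9,-17.3,1.5]'; python3 mv.py r1 0.0405
python3 - <<'E'
from h import *
p,d=optics.capture("wrist"); c=optics.calibration("wrist")
cv2.imwrite("pics/w2.png",p[:,:,::-1])
for q in((.4757,.1263,.01),(.4614,.1794,.01),(.4837,.0957,.03)): print(proj("wrist",q,c))
p,d=optics.capture("top");cv2.imwrite("pics/t2.png",p[:,:,::-1])
E
```

```text
t: 5.75
tcp_pos: [0.473, 0.1262, 0.1474]
ee_rot: [-3.116, 1.568, -2.852]
ft_force: [0.3, 0.1, -2.2]
grip_width: 0.025
t 5.75 tcp [0.473  0.1262 0.1474] toolx [-0.0025 -0.0007 -1.    ] toolz [ 0.9655  0.2604 -0.0026] q6 -0.159 w 0.025 F [ 0.3321  0.1253 -2.1835]
r1 rows d cm [11.1901 -0.0625  0.2932] turn deg 0.020617998363434253 or -179.97938200163657
[322.99642419 192.7856952 ]
[323.09022922 133.93060507]
[322.79263247 231.50626944]
```

View pics/w2.png

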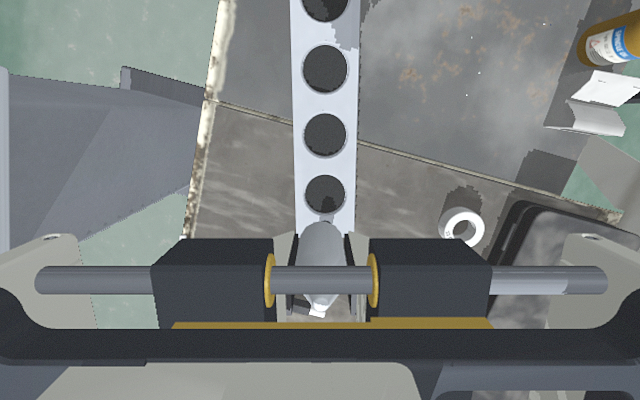

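View pics/t2.png

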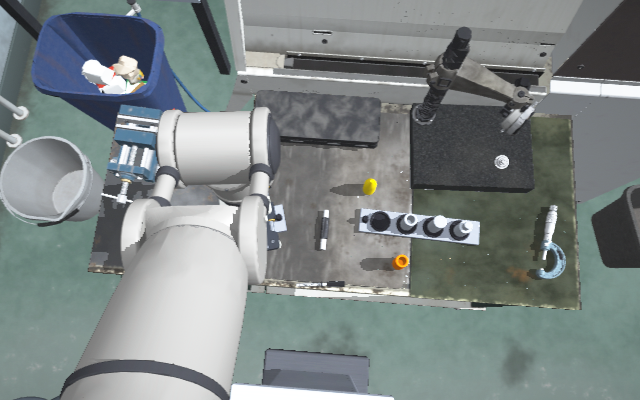

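```bash
python3 -m jog '[0,0,0.2,0,1.5, 4,0,0.2,0,1.5, 8,0,0.2,0,1.5, 10,0,0.2,0,1.5, 10.8,0,0.2,0,1.5, 10.8,0,0.2,0,1.5, 10.8,0,0.2,0,1.5]'; python3 mv.py r1 0.0405
```

```text
t: 6.72
tcp_pos: [0.4764, 0.1271, 0.0416]
ee_rot: [-0.204, 1.569, 0.059]
ft_force: [0.3, -0.8, -2.3]
grip_width: 0.0252
t 6.72 tcp [0.4764 0.1271 0.0416] toolx [ 0.0019  0.0001 -1.    ] toolz [0.9656 0.2599 0.0019] q6 -0.158 w 0.0252 F [ 0.2563 -0.8332 -2.3395]
r1 rows d cm [ 0.6096 -0.0581 -0.0928] turn deg -0.01072800864685064 or 179.98927199135315
```

```bash
python3 -m jog '[0.3,0,0,0,1.5, 0.6,0,0,0,1.5, 0.6,0,0,0,1.5, 0.6,0,0,0,1.5]'; python3 mv.py r1 0.0405
```

```text
t: 7.22
tcp_pos: [0.476, 0.1272, 0.0352]
ee_rot: [-0.282, 1.57, -0.018]
ft_force: [-1.0, 0.6, 4.6]
grip_width: 0.0252
t 7.22 tcp [0.476  0.1272 0.0352] toolx [ 0.001 -0.    -1.   ] toolz [0.9655 0.2602 0.0009] q6 -0.158 w 0.0252 F [-0.9837  0.6326  4.6388]
r1 rows d cm [-0.0334 -0.0805 -0.0497] turn deg 0.008722606587454607 or -179.99127739341253
```

```bash
python3 -m jog '[0,0,0,0,5, 0,0,0,0,5, 0,0,0,0,5, 0,0,0,0,5, -3,0,0,0,5, -8,0,0,0,5, -11,0,0,0,5, -11,0,0,0,5]'; python3 mv.py c2 0.15
```

```text
t: 8.22
tcp_pos: [0.477, 0.1273, 0.1469]
ee_rot: [-0.175, 1.566, 0.088]
ft_force: [-0.3, 0.1, -0.4]
grip_width: 0.0499
t 8.22 tcp [0.477  0.1273 0.1469] toolx [ 0.0052  0.0005 -1.    ] toolz [0.9655 0.2602 0.0051] q6 -0.158 w 0.0499 F [-0.3063  0.109  -0.3786]
c2 rows d cm [  0.1811 -28.984   -6.3753] turn deg 17.303011816720073 or -162.69698818327993
```

```bash
python3 -m jog '[0,-6,-1.3,3.5,5, 0,-12,-2.6,7,5, 0,-18,-4,10.5,5, 0,-24,-5.3,14,5, 0,-29,-6.4,17.3,5, 0,-29,-6.4,17.3,5, 0,-29,-6.4,17.3,5, 0,-29,-6.4,17.3,5]'; python3 mv.py c2 0.042
python3 - <<'E'
from h import *
p,d=optics.capture("scene"); cv2.imwrite("pics/s3.png",p[:,:,::-1])
E
```

```text
t: 9.22
tcp_pos: [0.489, -0.1681, 0.1442]
ee_rot: [2.591, 1.57, 2.554]
ft_force: [0.6, -0.1, -0.3]
grip_width: 0.0498
t 9.22 tcp [ 0.489  -0.1681  0.1442] toolx [-0.0011  0.0007 -1.    ] toolz [ 0.9993 -0.0369 -0.0011] q6 -0.443 w 0.0498 F [ 0.5582 -0.0589 -0.323 ]
c2 rows d cm [10.7218 -0.1032  0.2009] turn deg 0.10413343021106414 or -179.89586656978895
```

View pics/s3.png

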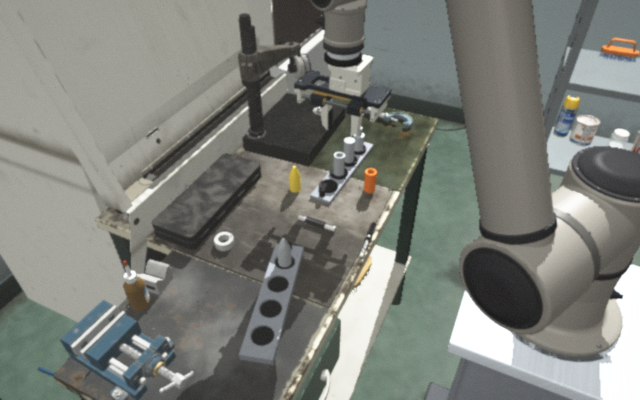

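The scene view shows the pointed sample upright in the well beside the rack's pin, at about (285,255). The bored sample is next.

```bash
python3 -m jog '[3,-0.1,0.1,0,5, 7,-0.1,0.1,0,5, 9.5,-0.1,0.1,0,5, 10.6,-0.1,0.1,0,5, 10.6,-0.1,0.1,0,5, 10.6,-0.1,0.1,0,5, 10.6,-0.1,0.1,0,1.5, 10.6,-0.1,0.1,0,1.5, 10.6,-0.1,0.1,0,1.5, 10.6,-0.1,0.1,0,1.5, 10.6,-0.1,0.1,0,1.5, 10.6,-0.1,0.1,0,1.5]' 40; python3 mv.py c2 0.042
```

```text
t: 10.78
tcp_pos: [0.4905, -0.1707, 0.0391]
ee_rot: [-0.561, 1.57, -0.599]
ft_force: [-0.7, -0.2, 6.5]
grip_width: 0.0256
t 10.78 tcp [ 0.4905 -0.1707  0.0391] toolx [ 0.0006 -0.0004 -1.    ] toolz [ 0.9992 -0.0388  0.0007] q6 -0.444 w 0.0256 F [-0.7044 -0.1503  6.5188]
c2 rows d cm [0.2052 0.1611 0.0332] turn deg -0.004444852326628279 or 179.99555514767337
```

```bash
python3 -m jog '[-3,0,0,0,1.5, -7,0,0,0,1.5, -11,0,0,0,1.5, -11,0,0,0,1.5]'; python3 mv.py r2 0.0405
```

```text
t: 11.28
tcp_pos: [0.4915, -0.1712, 0.151]
ee_rot: [-0.467, 1.566, -0.506]
ft_force: [-0.0, 0.3, -1.6]
grip_width: 0.0255
t 11.28 tcp [ 0.4915 -0.1712  0.151 ] toolx [ 0.0046 -0.0025 -1.    ] toolz [ 0.9992 -0.0387  0.0047] q6 -0.444 w 0.0255 F [-0.0204  0.2902 -1.5917]
r2 rows d cm [11.4477 34.9438 -4.4164] turn deg -17.292172110827778 or 162.70782788917222
```

```bash
python3 -m jog '[0,5.8,-0.7,-3,1.5, 0,11.6,-1.4,-6,1.5, 0,17.4,-2.2,-9,1.5, 0,23.2,-2.9,-12,1.5, 0,29,-3.6,-15,1.5, 0,34.9,-4.3,-17.3,1.5, 0,34.9,-4.3,-17.3,1.5, 0,34.9,-4.3,-17.3,1.5, 0,34.9,-4.3,-17.3,1.5]'; python3 mv.py r2 0.0405
python3 - <<'E'
from h import *
p,d=optics.capture("wrist"); cv2.imwrite("pics/w4.png",p[:,:,::-1])
E
```

```text
t: 12.4
tcp_pos: [0.4607, 0.1786, 0.148]
ee_rot: [-2.953, 1.569, -2.691]
ft_force: [0.1, -0.1, -1.4]
grip_width: 0.0255
t 12.4 tcp [0.4607 0.1786 0.148 ] toolx [-0.0013 -0.0006 -1.    ] toolz [ 0.9661  0.2583 -0.0014] q6 -0.046 w 0.0255 F [ 0.1359 -0.1341 -1.356 ]
r2 rows d cm [11.2525  0.0659  0.1037] turn deg -0.10535165971970173 or 179.8946483402803
```

View pics/w4.png

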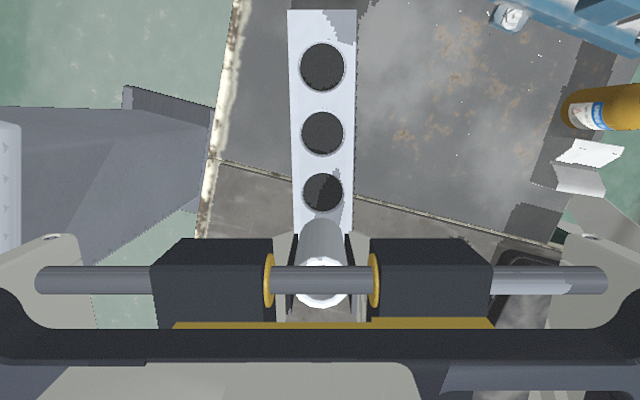

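```bash
python3 -m jog '[4,0.1,0.1,0,1.5, 8,0.1,0.1,0,1.5, 10.2,0.1,0.1,0,1.5, 10.9,0.1,0.1,0,1.5, 11.3,0.1,0.1,0,1.5, 11.4,0.1,0.1,0,1.5, 11.4,0.1,0.1,0,1.5]'; python3 mv.py r2 0.0405
```

```text
t: 13.32
tcp_pos: [0.462, 0.1811, 0.0354]
ee_rot: [-0.108, 1.569, 0.155]
ft_force: [0.1, -0.8, -1.4]
grip_width: 0.0261
t 13.32 tcp [0.462  0.1811 0.0354] toolx [ 0.0014  0.0002 -1.    ] toolz [0.9656 0.2601 0.0014] q6 -0.044 w 0.0261 F [ 0.0971 -0.7688 -1.3777]
r2 rows d cm [-0.0117 -0.1522 -0.1032] turn deg -0.0008641417083907754 or 179.9991358582916
```

```bash
python3 -m jog '[0.1,0,0,0,1.5, 0.1,0,0,0,1.5]'
```

```text
t: 13.58
tcp_pos: [0.462, 0.1812, 0.035]
ee_rot: [-0.169, 1.569, 0.095]
ft_force: [-1.8, -1.5, 8.6]
grip_width: 0.0257
```

Contact with the well floor at 8.6 N. I'll release and retreat.

```bash
python3 -m jog '[0,0,0,0,5, 0,0,0,0,5, 0,0,0,0,5, 0,0,0,0,5, -3,0,0,0,5, -8,0,0,0,5, -11,0,0,0,5, -11,0,0,0,5]'; python3 mv.py c3 0.15
```

```text
t: 14.58
tcp_pos: [0.4629, 0.1814, 0.1459]
ee_rot: [-0.057, 1.566, 0.206]
ft_force: [-0.3, 0.0, 0.0]
grip_width: 0.0501
t 14.57 tcp [0.4629 0.1814 0.1459] toolx [ 0.0051  0.0011 -1.    ] toolz [0.9655 0.2602 0.0052] q6 -0.044 w 0.0501 F [-0.3256  0.0288  0.0145]
c3 rows d cm [  0.0569 -39.8276  -8.0603] turn deg 17.30308131606354 or -162.69691868393647
```

```bash
python3 -m jog '[0,-6,-1.2,2.5,5, 0,-12,-2.4,5,5, 0,-18,-3.6,7.5,5, 0,-24,-4.8,10,5, 0,-30,-6,12.5,5, 0,-36,-7.2,15,5, 0,-39.9,-8,17.3,5, 0,-39.9,-8,17.3,5, 0,-39.9,-8,17.3,5, 0,-39.9,-8,17.3,5]'; python3 mv.py c3 0.044
python3 - <<'E'
from h import *
p,d=optics.capture("scene"); cv2.imwrite("pics/s5.png",p[:,:,::-1])
E
```

```text
t: 15.82
tcp_pos: [0.4879, -0.2236, 0.1433]
ee_rot: [2.517, 1.57, 2.48]
ft_force: [0.1, 0.6, 0.3]
grip_width: 0.0501
t 15.82 tcp [ 0.4879 -0.2236  0.1433] toolx [-0.0009  0.0007 -1.    ] toolz [ 0.9993 -0.0371 -0.001 ] q6 -0.536 w 0.0501 F [0.0686 0.6337 0.3115]
c3 rows d cm [10.4261 -0.0516  0.0925] turn deg 0.09023723760644486 or -179.90976276239354
```

View pics/s5.png

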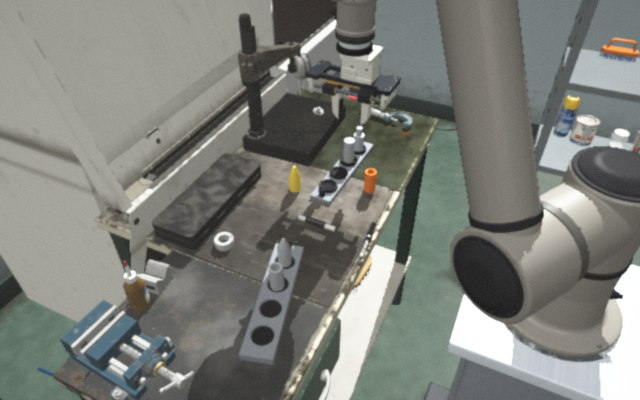

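The scene view shows pointed and bored upright in wells 1 and 2. Before going down at places 3 and 4, I'll check the clearance to the dial stand.

```bash
python3 - <<'E'
from h import *
np.set_printoptions(precision=3,suppress=True)
f=np.load("top0.npz");C=cloud("top",f["d"])
m=(f["d"]>0)&(C[...,0]<.75)&(C[...,0]>.4)&(C[...,1]<-.08)&(C[...,1]>-.45)&(C[...,2]>.085)
print(m.sum(), C[m].min(0), C[m].max(0))
f=np.load("scene0.npz");C=cloud("scene",f["d"])
m=(f["d"]>0)&(C[...,0]<.75)&(C[...,0]>.4)&(C[...,1]<-.08)&(C[...,1]>-.45)&(C[...,2]>.085)
print(m.sum(), C[m].min(0), C[m].max(0))
E
```

```text
4774 [ 0.64  -0.365  0.086] [ 0.743 -0.155  0.341]
3023 [ 0.641 -0.351  0.085] [ 0.745 -0.152  0.342]
```

```bash
python3 -m jog '[3,0,0.1,0,5, 7,0,0.1,0,5, 9.5,0,0.1,0,5, 10.3,0,0.1,0,5, 10.3,0,0.1,0,5, 10.3,0,0.1,0,5, 10.3,0,0.1,0,1.5, 10.3,0,0.1,0,1.5, 10.3,0,0.1,0,1.5, 10.3,0,0.1,0,1.5, 10.3,0,0.1,0,1.5, 10.3,0,0.1,0,1.5]' 40; python3 mv.py c3 0.044
```

```text
t: 17.38
tcp_pos: [0.4893, -0.2252, 0.041]
ee_rot: [-0.645, 1.57, -0.683]
ft_force: [-0.2, 0.8, 5.5]
grip_width: 0.0252
t 17.38 tcp [ 0.4893 -0.2252  0.041 ] toolx [ 0.0005 -0.0004 -1.    ] toolz [ 0.9992 -0.0388  0.0006] q6 -0.535 w 0.0252 F [-0.15    0.8375  5.486 ]
c3 rows d cm [ 0.2027  0.1065 -0.0608] turn deg -0.0030127401590789304 or 179.99698725984092
```

The stand begins at x = 0.64, clear of the body. The plain sample is gripped, with a contact height in the rack of about TCP 0.037.

```bash
python3 -m jog '[-3,0,0,0,1.5, -7,0,0,0,1.5, -11,0,0,0,1.5, -11,0,0,0,1.5]'; python3 mv.py r3 0.042
```

```text
t: 17.88
tcp_pos: [0.4903, -0.2258, 0.1531]
ee_rot: [-0.551, 1.565, -0.589]
ft_force: [0.9, 0.9, -1.5]
grip_width: 0.0252
t 17.88 tcp [ 0.4903 -0.2258  0.1531] toolx [ 0.0044 -0.003  -1.    ] toolz [ 0.9992 -0.0387  0.0045] q6 -0.535 w 0.0252 F [ 0.9459  0.9286 -1.4597]
r3 rows d cm [11.4574 45.6498 -6.1385] turn deg -17.29283339758682 or 162.70716660241317
```

```bash
python3 -m jog '[0,5.7,-0.7,-2.2,1.5, 0,11.4,-1.5,-4.4,1.5, 0,17.1,-2.3,-6.6,1.5, 0,22.8,-3,-8.8,1.5, 0,28.5,-3.8,-11,1.5, 0,34.2,-4.5,-13.2,1.5, 0,40,-5.3,-15.4,1.5, 0,45.7,-6.1,-17.3,1.5, 0,45.7,-6.1,-17.3,1.5, 0,45.7,-6.1,-17.3,1.5, 0,45.7,-6.1,-17.3,1.5]'; python3 mv.py r3 0.042
python3 - <<'E'
from h import *
p,d=optics.capture("wrist"); cv2.imwrite("pics/w6.png",p[:,:,::-1])
E
```

```text
t: 19.25
tcp_pos: [0.4457, 0.2327, 0.15]
ee_rot: [-2.84, 1.569, -2.579]
ft_force: [-0.3, -0.1, -1.3]
grip_width: 0.0253
t 19.25 tcp [0.4457 0.2327 0.15  ] toolx [-0.0013 -0.0008 -1.    ] toolz [ 0.966   0.2584 -0.0015] q6 0.068 w 0.0253 F [-0.3226 -0.0563 -1.2558]
r3 rows d cm [11.3018 -0.0547  0.1409] turn deg -0.10130011447351706 or 179.89869988552647
```

View pics/w6.png

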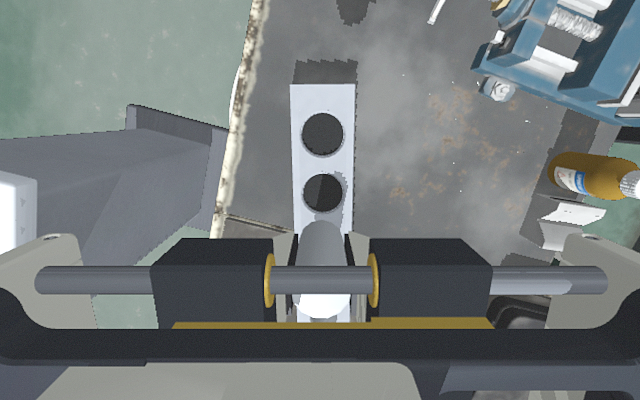

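The wells r3 at (323,193) and r4 at (323,134) lie as in the earlier views. Descending.

```bash
python3 -m jog '[4,0,0.1,0,1.5, 8,0,0.1,0,1.5, 10.2,0,0.1,0,1.5, 10.9,0,0.1,0,1.5, 11.3,0,0.1,0,1.5, 11.4,0,0.1,0,1.5, 11.5,0,0.1,0,1.5, 11.5,0,0.1,0,1.5]'; python3 mv.py r3 0.042
```

```text
t: 20.3
tcp_pos: [0.4474, 0.2343, 0.037]
ee_rot: [-0.13, 1.569, 0.133]
ft_force: [-1.8, -0.8, 5.5]
grip_width: 0.0255
t 20.3 tcp [0.4474 0.2343 0.037 ] toolx [ 0.002   0.0003 -1.    ] toolz [0.9655 0.2604 0.002 ] q6 0.068 w 0.0255 F [-1.7808 -0.8209  5.5191]
r3 rows d cm [ 0.0015 -0.1774 -0.0819] turn deg 0.01952349147471466 or -179.98047650852527
```

```bash
python3 -m jog '[0,0,0,0,5, 0,0,0,0,5, 0,0,0,0,5, 0,0,0,0,5, -3,0,0,0,5, -8,0,0,0,5, -11,0,0,0,5, -11,0,0,0,5]'; python3 mv.py c4 0.15
```

```text
t: 21.3
tcp_pos: [0.4481, 0.2348, 0.1479]
ee_rot: [0.057, 1.566, 0.32]
ft_force: [0.6, -1.3, 0.5]
grip_width: 0.0498
t 21.3 tcp [0.4481 0.2348 0.1479] toolx [ 0.0049  0.0016 -1.    ] toolz [0.9655 0.2602 0.0052] q6 0.068 w 0.0498 F [ 0.5716 -1.26    0.5317]
c4 rows d cm [  0.2258 -50.6085  -9.6529] turn deg 17.302265540776304 or -162.69773445922368
```

```bash
python3 -m jog '[0,-6,-1.1,2,5, 0,-12,-2.3,4,5, 0,-18,-3.4,6,5, 0,-24,-4.6,8,5, 0,-30,-5.7,10,5, 0,-36,-6.9,12,5, 0,-42,-8,14,5, 0,-48,-9.2,16,5, 0,-50.6,-9.6,17.3,5, 0,-50.6,-9.6,17.3,5, 0,-50.6,-9.6,17.3,5, 0,-50.6,-9.6,17.3,5]'; python3 mv.py c4 0.044
python3 - <<'E'
from h import *
p,d=optics.capture("scene"); cv2.imwrite("pics/s7.png",p[:,:,::-1])
E
```

```text
t: 22.8
tcp_pos: [0.4857, -0.2778, 0.1455]
ee_rot: [2.44, 1.57, 2.403]
ft_force: [-1.1, 0.7, 0.7]
grip_width: 0.0501
t 22.8 tcp [ 0.4857 -0.2778  0.1455] toolx [-0.0007  0.0006 -1.    ] toolz [ 0.9993 -0.037  -0.0007] q6 -0.62 w 0.0501 F [-1.1217  0.716   0.694 ]
c4 rows d cm [10.647  -0.1193  0.1036] turn deg 0.09847426656034486 or -179.90152573343966
```

View pics/s7.png

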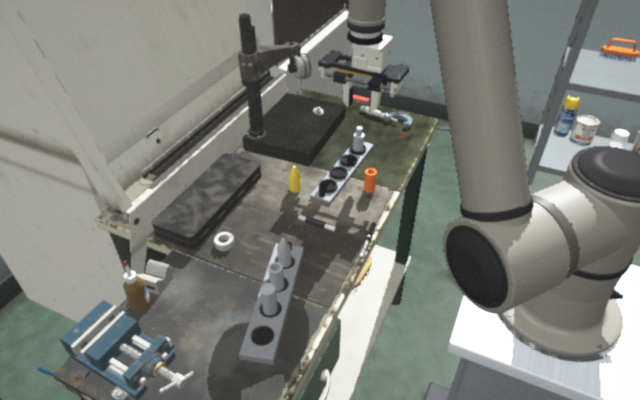

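Pointed, bored and plain stand upright in wells 1–3. The shouldered sample is next.

```bash
python3 -m jog '[3,-0.1,0.1,0,5, 7,-0.1,0.1,0,5, 9.5,-0.1,0.1,0,5, 10.7,-0.1,0.1,0,5, 10.7,-0.1,0.1,0,5, 10.7,-0.1,0.1,0,5, 10.7,-0.1,0.1,0,1.5, 10.7,-0.1,0.1,0,1.5, 10.7,-0.1,0.1,0,1.5, 10.7,-0.1,0.1,0,1.5, 10.7,-0.1,0.1,0,1.5, 10.7,-0.1,0.1,0,1.5]' 40; python3 mv.py c4 0.044
```

```text
t: 24.35
tcp_pos: [0.4867, -0.2805, 0.039]
ee_rot: [-1.009, 1.57, -1.047]
ft_force: [-1.9, 0.2, 5.1]
grip_width: 0.0241
t 24.35 tcp [ 0.4867 -0.2805  0.039 ] toolx [ 0.0002 -0.0003 -1.    ] toolz [ 0.9992 -0.0388  0.0002] q6 -0.62 w 0.0241 F [-1.88    0.193   5.0841]
c4 rows d cm [ 0.0035  0.1467 -0.0178] turn deg -0.002933524366738993 or 179.99706647563326
```

```bash
python3 -m jog '[-3,0,0,0,1.5, -7,0,0,0,1.5, -11,0,0,0,1.5, -11,0,0,0,1.5]'; python3 mv.py r4 0.040
```

```text
t: 24.85
tcp_pos: [0.488, -0.2813, 0.1511]
ee_rot: [-0.607, 1.565, -0.646]
ft_force: [-0.4, -0.1, -2.7]
grip_width: 0.024
t 24.85 tcp [ 0.488  -0.2813  0.1511] toolx [ 0.0047 -0.0035 -1.    ] toolz [ 0.9992 -0.0387  0.0048] q6 -0.62 w 0.024 F [-0.4482 -0.1067 -2.7108]
r4 rows d cm [11.3902 56.4571 -7.7911] turn deg -17.296651547880174 or 162.70334845211983
```

The width reads 24 mm, against about 25.3 for the others. I'll travel and look closely before placing.

```bash
python3 -m jog '[0,5.7,-0.7,-1.8,1.5, 0,11.4,-1.5,-3.6,1.5, 0,17.1,-2.3,-5.4,1.5, 0,22.8,-3.1,-7.2,1.5, 0,28.5,-3.9,-9,1.5, 0,34.2,-4.7,-10.8,1.5, 0,40,-5.5,-12.6,1.5, 0,45.7,-6.3,-14.4,1.5, 0,51.4,-7,-16,1.5, 0,56.5,-7.8,-17.3,1.5, 0,56.5,-7.8,-17.3,1.5, 0,56.5,-7.8,-17.3,1.5, 0,56.5,-7.8,-17.3,1.5]'; python3 mv.py r4 0.040
python3 - <<'E'
from h import *
p,d=optics.capture("wrist"); a=p[130:400,200:450]
q,d=optics.capture("scene"); b=q[180:380,150:350]
cv2.imwrite("pics/w8.png",np.hstack([cv2.resize(a,(400,432)),cv2.resize(b,(400,432),interpolation=cv2.INTER_CUBIC)])[:,:,::-1])
E
```

```text
t: 26.48
tcp_pos: [0.4306, 0.2859, 0.148]
ee_rot: [-2.775, 1.569, -2.513]
ft_force: [-0.3, 0.2, -3.2]
grip_width: 0.0242
t 26.48 tcp [0.4306 0.2859 0.148 ] toolx [-0.0013 -0.001  -1.    ] toolz [ 0.966   0.2586 -0.0015] q6 0.177 w 0.0242 F [-0.2509  0.1525 -3.2163]
r4 rows d cm [11.2969 -0.0879  0.1995] turn deg -0.08964499624963196 or 179.91035500375037
```

View pics/w8.png

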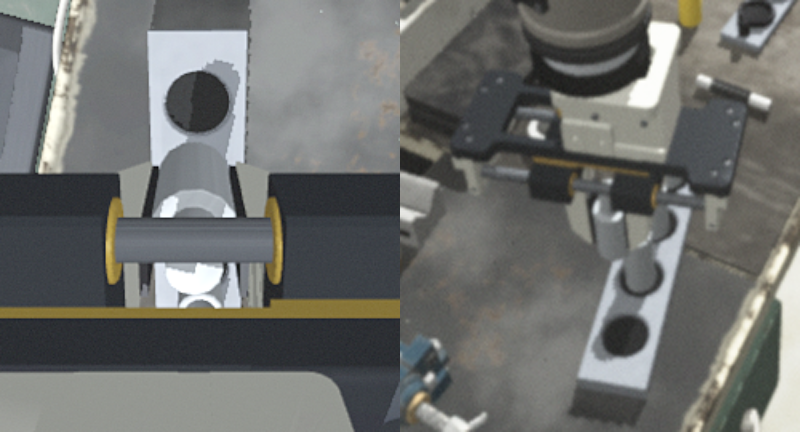

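The sample hangs upright between the pads, aligned with well 4. Descending.

```bash
python3 -m jog '[4,-0.1,0.1,0,1.5, 8,-0.1,0.1,0,1.5, 10.2,-0.1,0.1,0,1.5, 10.9,-0.1,0.1,0,1.5, 11.3,-0.1,0.1,0,1.5, 11.4,-0.1,0.1,0,1.5, 11.5,-0.1,0.1,0,1.5, 11.5,-0.1,0.1,0,1.5]'; python3 mv.py r4 0.040
```

```text
t: 27.58
tcp_pos: [0.4325, 0.2868, 0.035]
ee_rot: [0.047, 1.569, 0.31]
ft_force: [-1.3, -1.5, 6.6]
grip_width: 0.0241
t 27.57 tcp [0.4325 0.2868 0.035 ] toolx [ 0.002   0.0006 -1.    ] toolz [0.9655 0.2603 0.0021] q6 0.175 w 0.0241 F [-1.3376 -1.4968  6.6234]
r4 rows d cm [-0.0002 -0.1237 -0.0232] turn deg 0.012741968918575708 or -179.9872580310814
```

Contact at 6.6 N. I'll release, go straight up, and then move away so the cameras can see the rack.

```bash
python3 -m jog '[0,0,0,0,5, 0,0,0,0,5, 0,0,0,0,5, 0,0,0,0,5, -3,0,0,0,5, -8,0,0,0,5, -12,0,0,0,5, -12,0,0,0,5]'; python3 -m jog '[0,-6,-1.1,2,5, 0,-12,-2.3,4,5, 0,-18,-3.4,6,5, 0,-24,-4.6,8,5, 0,-30,-5.7,10,5, 0,-36,-6.9,12,5, 0,-42,-8,14,5, 0,-48,-9.2,16,5, 0,-50.6,-9.6,17.3,5, 0,-50.6,-9.6,17.3,5, 0,-50.6,-9.6,17.3,5]'
python3 - <<'E'
from h import *
np.set_printoptions(precision=4,suppress=True)
p,d=optics.capture("top"); a=p[195:262,140:300]
C=cloud("top",d)
q,d=optics.capture("scene"); b=q[220:380,200:340]
for cam in("top","scene"):
  for k,z in dict(plain=.039,shouldered=.041,bored=.036,pointed=.042).items():
    for s in spot_point(cam,k+"_center")[:2]: print(cam,k,np.round(s["xy"]),round(s["confidence"],2),atz(cam,s["xy"],z))
cv2.imwrite("pics/f1.png",cv2.resize(a,None,fx=5,fy=5,interpolation=cv2.INTER_CUBIC)[:,:,::-1])
cv2.imwrite("pics/f2.png",cv2.resize(b,None,fx=3.7,fy=3.7,interpolation=cv2.INTER_CUBIC)[:,:,::-1])
E
```

```text
t: 28.58
tcp_pos: [0.4335, 0.2874, 0.1567]
ee_rot: [0.165, 1.564, 0.428]
ft_force: [0.7, 0.2, -0.2]
grip_width: 0.05
t: 29.95
tcp_pos: [0.4702, -0.2258, 0.1528]
ee_rot: [2.482, 1.568, 2.444]
ft_force: [0.9, 0.4, -0.6]
grip_width: 0.0498
top shouldered [178. 235.] 0.35 [0.4275 0.291  0.041 ]
top bored [401. 262.] 0.65 [ 0.4092 -0.1578  0.036 ]
top pointed [368. 188.] 0.73 [ 0.5542 -0.085   0.042 ]
top pointed [261. 215.] 0.67 [0.4811 0.1302 0.042 ]
scene plain [270. 298.] 0.8 [0.446  0.2332 0.039 ]
scene shouldered [258. 327.] 0.86 [0.4346 0.2917 0.041 ]
scene bored [371. 179.] 0.84 [ 0.4044 -0.1499  0.036 ]
scene bored [279. 274.] 0.79 [0.4603 0.1765 0.036 ]
scene pointed [284. 248.] 0.58 [0.4791 0.1225 0.042 ]
scene pointed [296. 180.] 0.57 [ 0.5526 -0.0707  0.042 ]
```

View pics/f1.png

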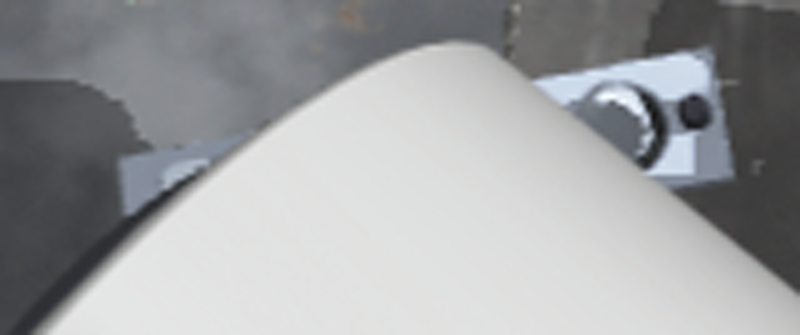

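View pics/f2.png

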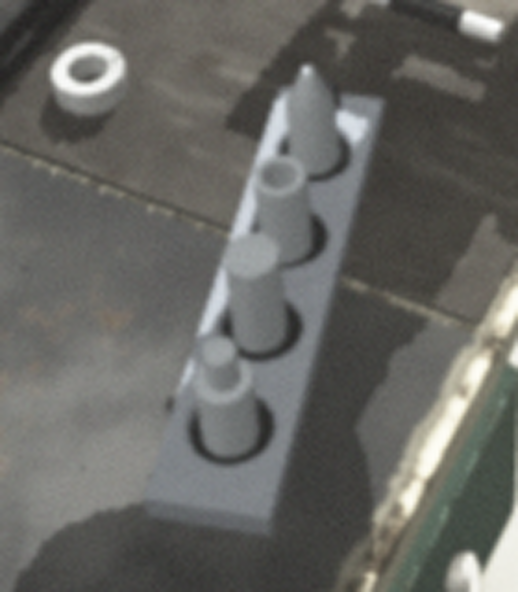

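The scene view shows all four upright inside their wells: pointed next to the pin, then bored, plain and shouldered. As a last check I'll compare top heights and positions in the depth data.

```bash
python3 - <<'E'
from h import *
from mv import PL
p,d=optics.capture("scene"); C=cloud("scene",d)
for k,h in(("r1",74),("r2",62),("r3",68),("r4",72)):
    m=(d>0)&(np.hypot(C[...,0]-PL[k][0],C[...,1]-PL[k][1])<.022)&(C[...,2]>.02)
    z=C[m][:,2]; top=C[m][z>np.percentile(z,90)]; low=C[m][z<.035]
    print(k,"top z mm",np.percentile(z,98)*1000,"expected",h,"top xy",top.mean(0)[:2].round(3),"low xy",low.mean(0)[:2].round(3),"place",PL[k])
s=telemetry.observe(); print(s["t"],s["tcp_pos"],s["ft_force"])
E
```

```text
r1 top z mm 72.81322312245642 expected 74 top xy [0.475 0.129] low xy [0.471 0.136] place (0.4757, 0.1263)
r2 top z mm 63.38212051712054 expected 62 top xy [0.462 0.186] low xy [0.455 0.191] place (0.4614, 0.1794)
r3 top z mm 69.0602179106502 expected 68 top xy [0.447 0.238] low xy [0.443 0.243] place (0.4471, 0.2324)
r4 top z mm 72.8137132921254 expected 72 top xy [0.432 0.289] low xy [0.427 0.296] place (0.4326, 0.2855)
30.5 [ 0.4709 -0.2269  0.1538] [ 0.0562 -0.3927  0.3202]
```

The top heights match "standing on the well floor" to within about 1.5 mm for every sample. The arm is clear, so I'm handing in.

```bash
python3 -c "
from cell import finish_job
print(finish_job())"
```

```text
the job is handed in; nothing more can be done
None
```

All four samples now stand upright in the inspection rack in carrier order. Counted from the rack's pin they are pointed, bored, plain, shouldered. I handed in at about 30.5 s of the 102 s, with the gripper empty and clear. I did not touch the orange and yellow look-alikes.

**Last checks:**
- **Upright and in place:** the scene picture shows each sample standing inside its own well.
- **Heights:** the tops measured 72.8, 63.4, 69.1 and 72.8 mm. A sample standing on the well floor should give 74, 62, 68 and 72 mm, so all agree to about 1.5 mm.
- **Positions:** in the scene camera the sample tops lie within about 7 mm of the well centres. That camera read up to about 12 mm high in y for the samples at the start, so I relied on the top and wrist views, which agreed.

**What disagreed or was not confirmed:**
- The grip on the shouldered sample read 24 mm, against about 25.5 mm for the others. A close look showed it upright, and it seated normally.
- In the last top picture the arm hid most of the rack, so the final confirmation rests on the scene camera alone.

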